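# Zero and lock the evidence-photo turntable

### The job

Set the evidence-photo turntable to zero: press a fingertip gently on its black round platter near the rim and drag it round until the white engraved mark faces the red pointer. Then slide the yellow-knobbed locking bolt fully home into the platter's notch and let go. Never lean hard on the turntable, and leave everything else on the table where it is.

Things in the scene. Friction and masses are not known exactly. Their poses are not given: they have to be found in the camera images.
- turntable: the turntable's fixed base, bolted down: grey square plate 180 x 180 x 14 mm. Origin on the table under the platter's vertical axis; z up, +x towards the pointer, +y towards the bolt. The bearing is delicate: a force of more than 25 N on any part of the turntable (platter, bolt, base) harms it. The platter's -x and -y sides are free to reach
- axis (a point): point on the table under the platter's axis. The platter is 160 mm across, with a flat black top, no knob or hole, and a white radial mark 3.5 mm wide from 43 mm radius to the rim. Its top's height is not measured: an adjustable column sets it 60 to 74 mm above the table, fixed in a run; find it by touch. It is sprung: sinks 1 mm per 7 N pressed, up to about 5 mm, and rises again
- free_rim (a point): a point 80 mm above the table, over the platter's free side (towards -x -y of the turntable), 62 mm from the axis: a good place to press and drag. The platter turns stiffly: about 0.22 N m, so a fingertip here must drag with about 4 N and press with some 8 to 14 N not to slip (grip varies, find it by trying). The platter stays where it is left
- platter (a joint): angle of the platter in rad, anticlockwise seen from above, endless. 0 (or 2 pi, 6.283) when the white mark faces the pointer and the hidden notch under the platter faces the bolt
- pointer (a point): tip of the fixed red pointer, just outside the platter's rim, 85 mm from the axis along the turntable's +x, 70 mm above the table; it points at the axis. Its post, 20 mm wide, is 97 to 107 mm from the axis and 73 mm high
- bolt (a joint): travel of the locking bolt in m towards the axis: 0 out, 0.024 home on its stop. Slides with about 2 N, stays where left. Its round nose, 12 mm wide, meets the platter's index ring at about 0.010 and passes only into the 15 mm wide notch; if the platter is up to about 3 degrees off, pushing with 8 to 15 N wedges it into line, else the bolt stops dead on the ring
- bolt_knob (a point): top centre of the bolt's yellow knob, 95 mm above the table: upright post 14 mm in diameter from 49 mm height, cap 18 mm in diameter from 85 to 95 mm. It is 128 mm from the axis along the turntable's +y when the bolt is out, 104 mm when home. Push it from its outer side or pinch it from above
- guide (a point): top middle of the bolt's fixed guide: 44 mm wide, 84 to 154 mm from the axis, with two rails whose tops are 52 mm above the table
- tent: yellow folded marker tent, 85 x 70 mm, 107 mm high, stands free; bystander. Origin under its middle
- jar_green: green jar with black lid, 40 mm in diameter, 45 mm high; bystander. Origin at its underside
- jar_orange: orange jar with black lid, 40 mm in diameter, 45 mm high; bystander. Origin at its underside
- tape_red: roll of red tape lying flat, 104 mm in diameter, 50 mm high; bystander. Origin at its underside
- tape_yellow: roll of yellow tape lying flat, 104 mm in diameter, 50 mm high; bystander. Origin at its underside
- torch: black torch lying along its x, 135 mm long, 34 mm thick; bystander. Origin underneath
- spray: white bottle with red cap, 64 mm in diameter, 170 mm high; bystander. Origin at its underside

How it is judged:
On the way, in this order (a step that is already met when the one before it is completed fails the run):
1. the mark faces the pointer (within 3.4 degrees) with the bolt still out of the notch ((value of joint platter between -0.06 and 0.06 rad or value of joint platter between 6.223 and 6.343 rad) and value of joint bolt below 0.018 m), for 0.2 s.
2. the bolt is home in the notch (value of joint bolt above 0.021 m), for 0.2 s.
At the end, for the whole second after the job is handed in: the white mark faces the red pointer within 2 degrees and the bolt is pushed in to its stop within 3 mm ((value of joint platter between -0.035 and 0.035 rad or value of joint platter between 6.248 and 6.318 rad) and value of joint bolt above 0.021 m); the robot touches nothing.
It fails at once if the turntable is pushed with more than 25 N (contact force between any of the fingers, the arm and turntable above 25 N).
It fails at once if another thing on the table is shifted by more than 2 cm (distance of any of tent, jar_green, jar_orange, tape_red, tape_yellow, torch, spray from where it was at the start of the episode above 0.02 m).
It also fails if it takes over 64 s, if anything falls off the work surface, if the arm or the gripper's body presses on something with over 40 N, if the wrist force passes 120 N, or if a joint passes its speed limit or range.

### The arm

A 6-joint arm with a two-finger parallel gripper is mounted at the origin on the work surface. World frame = base frame: x ahead of the robot, y to its left, z up, the work surface at z = 0. Lengths are in m, angles in rad, forces in N, time in s.
With the tool pointing down it reaches from about 0.225 to 0.725 m from the base axis. Payload 3.1 kg.
Tool frame: the origin (TCP) lies at the very end of the fingers, on their centre line; the grasp point (between the pads) lies 19 mm behind it (manip.tcp_to_grasp is the distance from the TCP to the grasp point, in m); z points along the fingers, y is the direction in which the jaws open and shut (so a half turn about z gives the same grasp; the last joint's range is limited). The gripper opens to 85 mm and grips with 20 to 120 N. Pads are 22 mm wide; open, the fingers measure 114 mm over their backs; the gripper's body (76 mm by 85 mm) begins 54 mm behind the grasp point. The pads swing forward as they close: fully open they stand 13 mm farther back than shut.
Start: joints at [-1.356, 0.048, 0.099, 1.622, 0, 1.443], TCP at [0.176, -0.494, 0.231] pointing down, gripper open.
Joint ranges: [-2.91, 2.91], [-0.99, 1.94], [-1.21, 1.42], [-2.12, 2.29], [-1.49, 1.47], [-3.14, 3.14]. Speed limits (rad/s): [2.79, 2.79, 3.14, 3.14, 3.14, 3.14].

### API

Orientations are given as a rotation vector (axis times angle).
In Python, from station import status, viewer, job, spotter, manip gives the robot as it stands. The module is installed in compiled form; this text tells all that it offers.
- The arm moves only by the tool servo_tool, never from a script. Its arguments are lists of equal length, an entry for each row: "claw": the opening, from 0 (shut) to 1 (fully open); "delta_pos": the shift along the tool's x, y, z in m, a list of three; "turn": the turn about the tool's z in degrees. A call has 1 to 10 rows; each row is the pose to reach, as a shift and turn from the pose measured when the call began, along the tool's axes at that moment; what a row does not reach only later rows make up. A row lasts 1/10 s, in which the tool goes at most 50 mm and 8.59 degrees, less where a joint would pass 70% of its speed; a pose out of reach is approached as far as the arm can. A call with a gripper value outside its range is refused whole. The fingers move at their own pace and stop on an object; "grip_force" is the grip in N (left out, the last holds). Time passes only in rows, so rows that repeat a pose let the fingers close. It gives the time, the measured TCP pose, the force and the opening at its end, in the units of the state.
- status.observe(): the state, without advancing time (a new reading comes with each control period).
- viewer.snapshot(name): name is "scene" or "top"; returns a dict with "pixels" (384x512x3 uint8, red, green, blue), "depth" (384x512 float32, m along the optical axis (not along the pixel's ray), 0 where there is no reading), "fx", "fy", "cx", "cy" (pixels), "pose" (4x4, takes a point from camera to world coordinates). Camera axes: x right, y down, z forward; pixel columns grow to the right and rows downward; lengths in m; the calibration is good to about 2 mm. A picture is of the moment at which its call begins.
- job.close_job(): hands the job in, once; it reports no verdict.
Trained networks look in a picture, given as the dict that the camera call returned (one of the last four; its "shot" number tells which), for a name from the list of things; names that differ only in an ending like _2 or _b are one class to them, and where a whole thing is asked for, a point or a joint stands for the part that bears it (a point fixed in the world has none). Each returns a list of dicts, best first, with "score" (0 to 1); they miss things now and then, are a little off and sometimes report something else, mostly with a low value. They report only what shows in the picture. A call takes as long as a camera call.
- spotter.boxes_of(picture, thing): "bbox" ([left, top, right, bottom] in pixels, round what is visible of it).
- spotter.trace(picture, thing): "region" (384x512 bool, what is visible of it) and "bbox" ([left, top, right, bottom] in pixels, round what is visible of it).
The state is a dict: "time": time; "q": joint angles; "joint_vel": joint speeds; "joint_efforts": joint torques, N m; "tcp_pos": TCP position; "eef_rot": TCP orientation; "ft_force": force on the tool from outside, world axes, zero at the start; "wrist_torque": the same for the moment, N m; "width": opening from 0.0 (shut) to 1.0 (fully open).
Only numpy, scipy, OpenCV 4.12 (cv2) and the standard library are available. Lean on these libraries where they do the work, as an engineer would, in place of code of your own. Each camera call takes 0.05 s, during which the arm holds its last target. There are 200 camera calls.

## Working session

There is one attempt and no reset: what is moved stays moved. The work goes in short steps, Python scripts to look and compute and a tool call to move; the robot and the scene stay as the last step left them, time stands still between calls to the robot, and variables do not carry over. Pictures are saved under pics/ and viewed, about 8 in all and at most 12, crops included, and the job is handed in when it is done.

Besides the shell and the picture viewer there is one more tool, called after ">>>" as a command line: name --pt "numbers of a row" for each row, then --argument value for the rest. servo_tool: Moves the arm, as the interface text tells. Its arguments: {"type":"object","properties":{"claw":{"type":"array"},"delta_pos":{"type":"array"},"turn":{"type":"array"},"grip_force":{"type":"number"}},"required":["claw","delta_pos","turn"]}

```bash
mkdir -p pics
cat > h.py <<'E'
import numpy as np, cv2
from station import status, viewer, job, spotter, manip
from scipy.spatial.transform import Rotation as R
def save(p,n,crop=None,s=1):
    im=p["pixels"][:,:,::-1]
    if crop: l,t,r,b=crop; im=im[t:b,l:r]
    cv2.imwrite("pics/"+n,cv2.resize(im,None,fx=s,fy=s,interpolation=cv2.INTER_CUBIC))
def world(p):
    d=p["depth"]; v,u=np.mgrid[:384,:512]
    c=np.stack([(u-p["cx"])/p["fx"]*d,(v-p["cy"])/p["fy"]*d,d],-1)
    T=np.array(p["pose"]); return c@T[:3,:3].T+T[:3,3]
def proj(p,X):
    T=np.array(p["pose"]); c=(np.atleast_2d(X)-T[:3,3])@T[:3,:3]
    return np.c_[c[:,0]/c[:,2]*p["fx"]+p["cx"],c[:,1]/c[:,2]*p["fy"]+p["cy"]]
E
python3 - <<'E'
from h import *
s=status.observe(); print({k:np.round(v,3) for k,v in s.items()}); print(R.from_rotvec(s["eef_rot"]).as_matrix().round(2))
t=viewer.snapshot("top"); c=viewer.snapshot("scene"); save(t,"t0.png",s=1.5); save(c,"s0.png",s=1.5)
for n,p in(("top",t),("scene",c)):
  W=world(p); print(n,np.round(p["pose"],2).tolist())
  for th in["turntable","platter","pointer","bolt_knob","bolt","guide","tent","spray","jar_green","jar_orange","tape_red","tape_yellow","torch"]:
    try:
      for q in spotter.trace(p,th)[:1]:
        m=q["region"]&(p["depth"]>0); X=W[m]; print(th,round(q["score"],2),np.round(q["bbox"]),np.median(X,0).round(3),X.min(0).round(3),X.max(0).round(3))
    except Exception as e: print(th,e)
E
```

```text
{'time': np.float64(0.0), 'q': array([-1.356,  0.049,  0.098,  1.622,  0.   ,  1.443]), 'joint_vel': array([-0.001, -0.001,  0.001,  0.001, -0.   ,  0.001]), 'joint_efforts': array([ 0.0000e+00, -3.3878e+01,  3.2002e+01,  2.0000e-02, -0.0000e+00,
       -0.0000e+00]), 'tcp_pos': array([ 0.176, -0.494,  0.23 ]), 'eef_rot': array([-3.093, -0.535,  0.   ]), 'ft_force': array([-0.272,  0.117,  0.118]), 'wrist_torque': array([-0.002,  0.059,  0.02 ]), 'width': np.float64(1.0)}
[[ 0.94  0.34 -0.  ]
 [ 0.34 -0.94  0.  ]
 [ 0.   -0.   -1.  ]]
top [[0.01, -0.99, 0.17, 0.29], [-1.0, -0.01, -0.02, 0.01], [0.02, -0.17, -0.99, 1.57], [0.0, 0.0, 0.0, 1.0]]
turntable 0.63 [204. 154. 283. 220.] [0.568 0.023 0.059] [ 0.46  -0.091 -0.004] [0.677 0.17  0.103]
platter 0.76 [224. 163. 277. 210.] [0.566 0.018 0.062] [ 0.487 -0.063  0.006] [0.654 0.101 0.077]
pointer 0.65 [205. 150. 284. 219.] [0.569 0.024 0.058] [ 0.461 -0.091 -0.011] [0.677 0.175 0.103]
bolt_knob 0.5 [210. 175. 228. 181.] [0.59  0.13  0.053] [0.584 0.1   0.041] [0.599 0.15  0.103]
bolt 0.61 [208. 171. 228. 182.] [0.591 0.13  0.052] [0.58
[... 1544 characters left out ...]
0.83 [327. 201. 362. 242.] [0.771 0.105 0.05 ] [ 0.672  0.065 -0.004] [0.81  0.228 0.102]
spray 0.92 [365. 128. 395. 186.] [0.686 0.385 0.081] [ 0.51   0.366 -0.004] [0.71  0.688 0.171]
jar_green 0.74 [240. 248. 256. 272.] [ 0.682 -0.157  0.033] [ 0.623 -0.171 -0.003] [ 0.697 -0.099  0.047]
jar_orange 0.74 [103. 242. 124. 264.] [ 0.451 -0.385  0.034] [ 0.405 -0.401 -0.001] [ 0.463 -0.348  0.047]
tape_red 0.59 [316. 131. 346. 163.] [0.471 0.417 0.031] [ 0.349  0.379 -0.006] [0.516 0.565 0.054]
tape_yellow 0.82 [112. 282. 168. 342.] [ 0.629 -0.422  0.03 ] [ 0.539 -0.474 -0.005] [ 0.687 -0.373  0.052]
torch 0.8 [271. 130. 292. 156.] [0.342 0.328 0.025] [ 0.257  0.298 -0.005] [0.391 0.374 0.035]
```

View pics/t0.png

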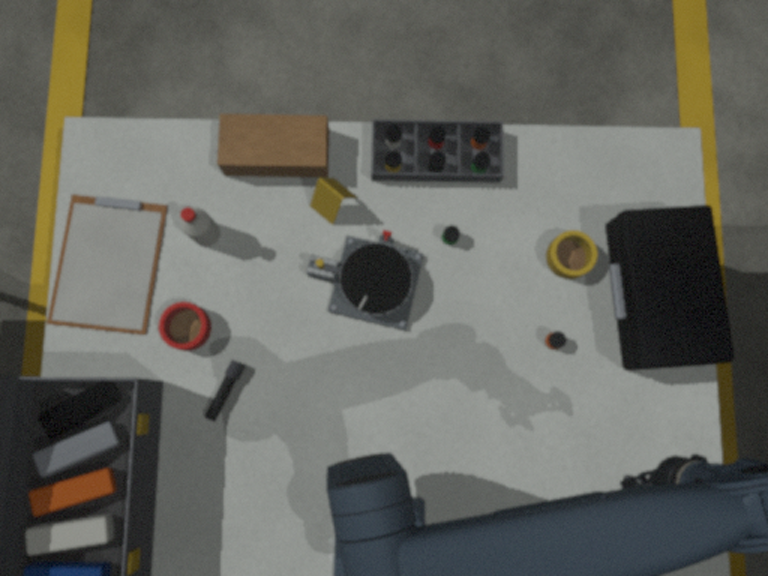

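View pics/s0.png

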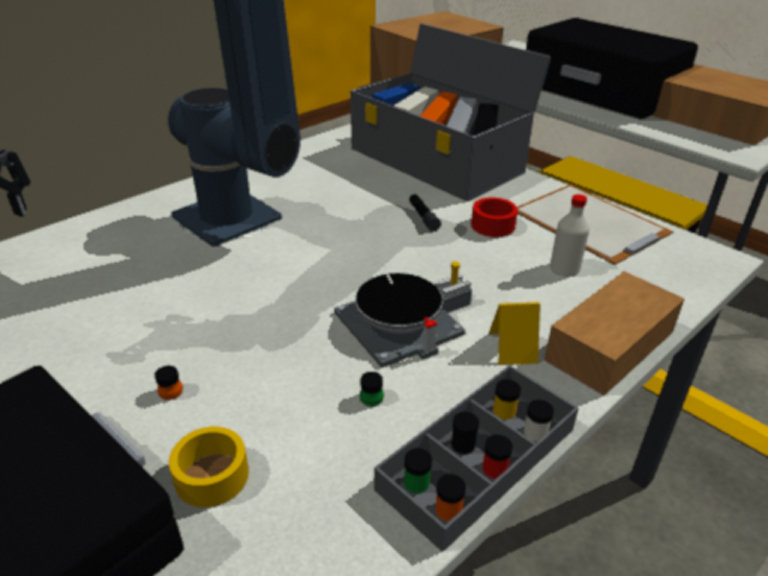

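The top view shows the platter at about (375,278), the mark near (363,302), the red pointer near (387,236) and the knob near (320,263), all in 1.5x pixels. Next I refine the axis and angles.

```bash
cat >> h.py <<'E'
def plane(p,uv,z):
    T=np.array(p["pose"]); uv=np.atleast_2d(uv)
    d=np.c_[(uv[:,0]-p["cx"])/p["fx"],(uv[:,1]-p["cy"])/p["fy"],np.ones(len(uv))]@T[:3,:3].T
    return T[:3,3]+d*((z-T[2,3])/d[:,2])[:,None]
def look(p,zt=0.067):
    """platter ring fit, mark, pointer, knob from colours near the turntable"""
    W=world(p); hsv=cv2.cvtColor(p["pixels"],cv2.COLOR_RGB2HSV).astype(int); H,S,V=[hsv[...,i] for i in range(3)]
    near=np.hypot(W[...,0]-.568,W[...,1]-.018)<.16
    o={}
    def cen(m,z): v,u=np.nonzero(m); return (plane(p,[[u.mean(),v.mean()]],z)[0].round(4),len(u)) if len(u) else None
    o["red"]=cen(near&((H<8)|(H>172))&(S>120)&(V>60),.070)
    o["knob"]=cen(near&(H>18)&(H<35)&(S>110)&(V>70)&(W[...,2]>.07)&(np.hypot(W[...,0]-.59,W[...,1]-.135)<.05),.09)
    blk=((V<45)&near&(np.hypot(W[...,0]-.568,W[...,1]-.018)<.1)).astype(np.uint8)
    n,l,st,c=cv2.connectedComponentsWithStats(blk); k=1+st[1:,4].argmax()
    cnt=max(cv2.findContours((l==k).astype(np.uint8),cv2.RETR_EXTERNAL,cv2.CHAIN_APPROX_NONE)[0],key=len)[:,0]
    hull=cv2.convexHull(cnt)[:,0]
    X=plane(p,hull,zt)[:,:2].astype(np.float32); o["ring"]=cv2.minEnclosingCircle(X)
    pts=plane(p,cv2.findNonZero((l==k).astype(np.uint8))[:,0],zt)[:,:2]; o["blackmed"]=pts.mean(0).round(4)
    return o
E
python3 - <<'E'
from h import *
for n in("top","scene"):
    p=viewer.snapshot(n); print(n,look(p)); W=world(p)
    m=(np.hypot(W[...,0]-.568,W[...,1]-.018)<.06)&(W[...,2]>.05); print("z",np.median(W[m][:,2]))
    g=cv2.cvtColor(p["pixels"],cv2.COLOR_RGB2GRAY); mm=m&(g>70)
    v,u=np.nonzero((np.hypot(W[...,0]-.568,W[...,1]-.018)<.078)&(W[...,2]>.05)&(g>70)); print(np.c_[plane(p,np.c_[u,v],.067)[:,:2].round(3),g[v,u]].tolist()[:30])
    b=(200,140,300,230) if n=="top" else (210,165,330,250); save(p,n+"1.png",b,6)
E
```

```text
top {'red': (array([ 0.6614, -0.0048,  0.07  ]), 16), 'knob': (array([0.5922, 0.1365, 0.09  ]), 19), 'ring': ((0.5652137994766235, 0.016681065782904625), 0.07608241587877274), 'blackmed': array([0.5657, 0.0155])}
z 0.06227334847736743
[[0.645, 0.022, 104.0], [0.642, 0.038, 71.0], [0.642, 0.018, 72.0], [0.642, 0.009, 72.0], [0.639, -0.008, 72.0], [0.639, -0.011, 80.0], [0.635, 0.054, 76.0], [0.636, -0.018, 71.0], [0.631, 0.061, 72.0], [0.631, 0.058, 71.0], [0.628, 0.064, 73.0], [0.625, 0.067, 72.0], [0.621, 0.074, 73.0], [0.618, 0.077, 71.0], [0.608, 0.083, 71.0], [0.587, 0.093, 72.0], [0.528, 0.085, 73.0], [0.526, 0.04, 84.0], [0.526, 0.036, 73.0], [0.522, 0.043, 84.0], [0.522, 0.039, 100.0], [0.522, 0.036, 77.0], [0.519, 0.043, 103.0], [0.519, 0.039, 101.0], [0.516, 0.046, 88.0], [0.516, 0.043, 108.0], [0.516, 0.039, 90.0], [0.512, 0.049, 76.0], [0.512, 0.046, 107.0], [0.512, 0.043, 104.0]]
scene {'red': (array([ 0.6607, -0.0044,  0.07  ]), 46), 'knob': (array([0.5996, 0.1291, 0.09  ]), 43), 'ring': ((0.5728793144226074, 0.010431583970785141), 0.07652635127305984), 'blackmed': array([0.5746, 0.0081])}
z 0.06104381291193328
[[0.51, 0.057, 83.0], [0.512, 0.06, 74.0], [0.518, 0.066, 71.0], [0.52, 0.068, 84.0], [0.522, 0.07, 86.0], [0.5, 0.039, 71.0], [0.504, 0.044, 83.0], [0.506, 0.046, 125.0], [0.508, 0.048, 113.0], [0.539, 0.081, 90.0], [0.51, 0.042, 119.0], [0.512, 0.044, 129.0], [0.55, 0.086, 89.0], [0.513, 0.039, 76.0], [0.515, 0.041, 123.0], [0.517, 0.043, 109.0], [0.519, 0.037, 120.0], [0.521, 0.039, 129.0], [0.522, 0.034, 76.0], [0.524, 0.036, 122.0], [0.526, 0.038, 107.0], [0.572, 0.087, 90.0], [0.528, 0.033, 114.0], [0.53, 0.035, 115.0], [0.579, 0.088, 92.0], [0.584, 0.087, 79.0], [0.64, 0.046, 72.0], [0.642, 0.048, 85.0], [0.643, 0.043, 76.0], [0.646, 0.039, 77.0]]
```

View pics/top1.png

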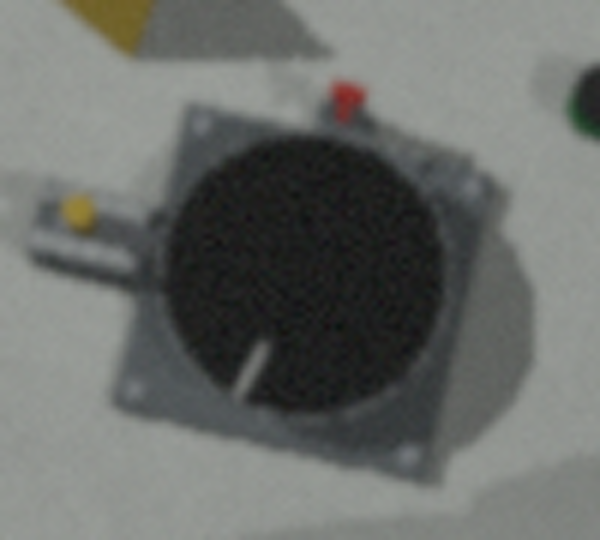

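View pics/scene1.png

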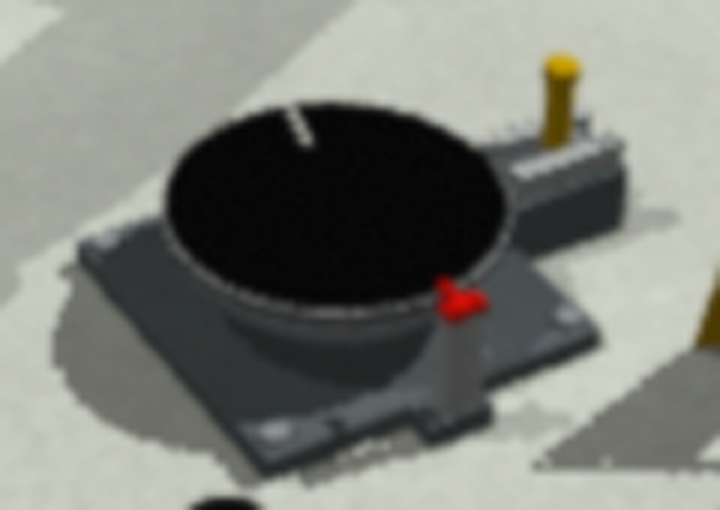

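```bash
cat >> h.py <<'E'
def mark(p,A,zt,thr=None):
    # bright pixels within annulus 40..72 mm -> angle (deg, world) about A
    g=cv2.cvtColor(p["pixels"],cv2.COLOR_RGB2GRAY).astype(float)
    v,u=np.mgrid[:384,:512]; X=plane(p,np.c_[u.ravel(),v.ravel()],zt)[:,:2]-A
    r=np.hypot(*X.T); m=(r>.044)&(r<.070); g=g.ravel()[m]; X=X[m]
    w=np.clip(g-np.median(g)-25,0,None); s=(X*w[:,None]).sum(0); c=s/w.sum()
    return np.degrees(np.arctan2(c[1],c[0])),np.hypot(*c),(w>0).sum()
E
python3 - <<'E'
from h import *
from scipy.optimize import least_squares
t=viewer.snapshot("top"); s=viewer.snapshot("scene")
ct=np.array([[190,105],[505,190],[435,480],[115,400]])/6+[200,140]
cs=np.array([[82,248],[263,475],[603,340]])/6+[210,165]
for p,c in((t,ct),(s,cs)):
    X=plane(p,c,.014); print(X.round(4).tolist()); d=np.diff(X[:,:2],axis=0); print(np.degrees(np.arctan2(d[:,1],d[:,0])).round(1),np.hypot(*d.T).round(4))
print((plane(t,ct,.014)[[0,1]]+plane(t,ct,.014)[[2,3]])/2)
# knob cap top & pointer from both: triangulate
for z in(.058,.060,.062,.064,.067,.070): print(z,look(t,z)["ring"],look(s,z)["ring"],mark(t,np.array([.567,.016]),z),mark(s,np.array([.567,.016]),z))
c=(np.array([562,66])/6+[210,165]); print("capS",plane(s,c,.093),"capT",plane(t,np.array([78,212])/6+[200,140],.093))
E
```

```text
[[0.669, 0.0811, 0.014], [0.6223, -0.0976, 0.014], [0.4575, -0.0589, 0.014], [0.5, 0.1195, 0.014]]
[-104.7  166.8   76.6] [0.1847 0.1693 0.1834]
[[0.4689, -0.0527, 0.014], [0.6409, -0.0979, 0.014], [0.6812, 0.0758, 0.014]]
[-14.7  76.9] [0.1779 0.1783]
[[0.56322449 0.01107595 0.014     ]
 [0.5611384  0.01090722 0.014     ]]
0.058 ((0.5660645961761475, 0.016868941485881805), 0.07597065716981888) ((0.5630799531936646, 0.01987188681960106), 0.07735647261142731) (np.float64(152.01855271835166), np.float64(0.05863532313838947), np.int64(27)) (np.float64(150.40779814030745), np.float64(0.060884534692435086), np.int64(18))
0.06 ((0.5657059550285339, 0.016863776370882988), 0.07587040215730667) ((0.5649569630622864, 0.017946524545550346), 0.07713502645492554) (np.float64(152.0565618400423), np.float64(0.05842554392151298), np.int64(26)) (np.float64(151.40132914022337), np.float64(0.0590247537612876), np.int64(18))
0.062 ((0.5653474926948547, 0.016858592629432678), 0.0757700726389885) ((0.5668340921401978, 0.016021214425563812), 0.07691366970539093) (np.float64(152.22494360251505), np.float64(
[... 391 characters left out ...]
052495), np.int64(20))
0.067 ((0.564451277256012, 0.0168454609811306), 0.07551930844783783) ((0.5715264678001404, 0.011207939125597477), 0.07636009901762009) (np.float64(152.63993889906922), np.float64(0.059264936240115446), np.int64(26)) (np.float64(148.76661510405535), np.float64(0.05785422680524499), np.int64(35))
0.07 ((0.5639135241508484, 0.016837628558278084), 0.07536882907152176) ((0.5743419528007507, 0.008319960907101631), 0.07602796703577042) (np.float64(152.88491836914505), np.float64(0.059626518751607634), np.int64(26)) (np.float64(136.93779619457993), np.float64(0.05743725332336037), np.int64(69))
capS [[0.59527473 0.13708619 0.093     ]] capT [[0.59053496 0.13620606 0.093     ]]
```

>>> servo_tool --claw '[0,0,0,0,0,0,0,0,0,0]' --pt "0.044 -0.0235 0.006" --pt "0.088 -0.047 0.012" --pt "0.132 -0.0705 0.018" --pt "0.176 -0.094 0.024" --pt "0.22 -0.1175 0.03" --pt "0.264 -0.141 0.036" --pt "0.308 -0.1645 0.042" --pt "0.352 -0.188 0.048" --pt "0.396 -0.2115 0.054" --pt "0.44 -0.235 0.06" --turn '[-8.5,-17,-25.5,-34,-42.5,-51,-59.5,-68,-76.5,-85]'

```text
time: 2.6
tcp_pos: [0.5115, -0.1252, 0.1716]
eef_rot: [1.912, 2.492, 0.0]
ft_force: [0.6, -1.0, 0.4]
width: 0.001
```

```bash
cat >> h.py <<'E'
A=np.array([.566,.0165]); YAW=-13.
def st():
    s=status.observe(); M=R.from_rotvec(s["eef_rot"]).as_matrix(); y=np.degrees(np.arctan2(M[1,0],M[0,0]))
    c,q=np.cos(np.radians(YAW)),np.sin(np.radians(YAW)); d=s["tcp_pos"][:2]-A
    print("t",round(s["time"],2),"tcp",s["tcp_pos"].round(4),"yaw",round(y,1),"tt",(np.array([[c,q],[-q,c]])@d).round(4),"F",s["ft_force"].round(1),"w",round(s["width"],2)); return s,M
def to(xyz):
    s,M=st(); print("delta",(M.T@(np.array(xyz)-s["tcp_pos"])).round(4))
E
python3 -c "
from h import *
to([.5865,-.040,.09])"
```

```text
t 2.6 tcp [ 0.5115 -0.1252  0.1716] yaw 105.0 tt [-0.0212 -0.1504] F [ 0.6 -1.   0.4] w 0.0
delta [0.063  0.0945 0.0816]
```

>>> servo_tool --claw '[0,0,0,0,0,0,0,0,0,0]' --pt "0.01 0.015 0.01" --pt "0.02 0.03 0.02" --pt "0.03 0.045 0.03" --pt "0.04 0.06 0.04" --pt "0.05 0.075 0.05" --pt "0.063 0.0945 0.06" --pt "0.063 0.0945 0.07" --pt "0.063 0.0945 0.075" --pt "0.063 0.0945 0.08" --pt "0.063 0.0945 0.08" --turn '[-8.5,-17,-25.5,-34,-42.5,-51,-59.5,-62,-62,-62]'

```text
time: 3.6
tcp_pos: [0.5859, -0.0399, 0.0906]
eef_rot: [-0.357, -3.12, 0.001]
ft_force: [0.7, -1.1, 0.3]
width: -0.004
```

```bash
python3 -c "
from h import *
to([.5865,-.040,.07])
p=viewer.snapshot('scene'); save(p,'s2.png',(190,120,350,250),5)"
```

```text
t 3.6 tcp [ 0.5859 -0.0399  0.0906] yaw 166.9 tt [ 0.032  -0.0505] F [ 0.7 -1.1  0.3] w -0.0
delta [-0.0007  0.      0.0206]
```

View pics/s2.png

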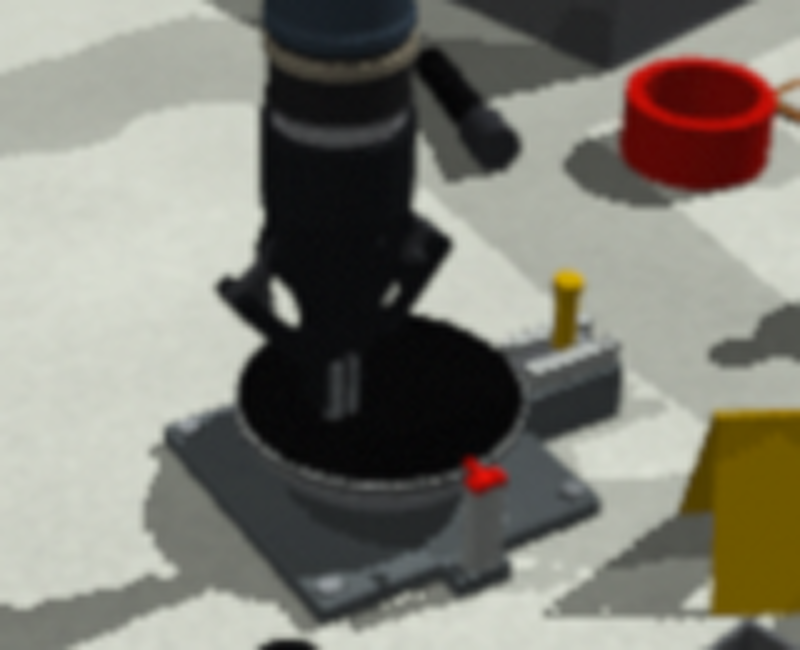

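>>> servo_tool --claw '[0,0,0,0,0,0,0,0,0,0]' --pt "0 0 0.004" --pt "0 0 0.008" --pt "0 0 0.011" --pt "0 0 0.014" --pt "0 0 0.016" --pt "0 0 0.018" --pt "0 0 0.02" --pt "0 0 0.022" --pt "0 0 0.024" --pt "0 0 0.024" --turn '[0,0,0,0,0,0,0,0,0,0]'

```text
time: 4.65
tcp_pos: [0.5859, -0.04, 0.0669]
eef_rot: [-0.357, -3.121, 0.001]
ft_force: [0.3, 1.1, -0.9]
width: -0.003
```

>>> servo_tool --claw '[0,0,0,0,0]' --pt "0 0 0.001" --pt "0 0 0.002" --pt "0 0 0.003" --pt "0 0 0.004" --pt "0 0 0.004" --turn '[0,0,0,0,0]'

```text
time: 5.15
tcp_pos: [0.5858, -0.04, 0.0627]
eef_rot: [-0.357, -3.12, 0.001]
ft_force: [0.3, 0.5, -0.7]
width: -0.001
```

>>> servo_tool --claw '[0,0,0,0]' --pt "0 0 0.0007" --pt "0 0 0.0014" --pt "0 0 0.002" --pt "0 0 0.002" --turn '[0,0,0,0]'

```text
time: 5.55
tcp_pos: [0.5862, -0.0402, 0.0614]
eef_rot: [0.357, 3.121, -0.001]
ft_force: [-0.6, -1.2, 4.0]
width: -0.001
```

>>> servo_tool --claw '[0,0,0]' --pt "0 0 0.0006" --pt "0 0 0.0012" --pt "0 0 0.0012" --turn '[0,0,0]'

```text
time: 5.85
tcp_pos: [0.5864, -0.0404, 0.0609]
eef_rot: [0.357, 3.12, -0.002]
ft_force: [-1.6, -0.3, 4.9]
width: 0.003
```

>>> servo_tool --claw '[0,0,0,0]' --pt "0 0 0.0008" --pt "0 0 0.0016" --pt "0 0 0.002" --pt "0 0 0.002" --turn '[0,0,0,0]'

```text
time: 6.25
tcp_pos: [0.5867, -0.0406, 0.0602]
eef_rot: [0.357, 3.119, -0.003]
ft_force: [-2.7, -0.9, 6.9]
width: -0.003
```

```bash
cat >> h.py <<'E'
def arc(step,n,r=None,sign=-1):
    s,M=st(); d=s["tcp_pos"][:2]-A; a=np.arctan2(d[1],d[0]); r0=np.hypot(*d); r=r or r0
    print("r",r0.round(4),"worldang",np.degrees(a).round(1)); o=[]
    for i in range(1,n+1):
        b=a+sign*np.radians(step*i); rr=r0+(r-r0)*i/n
        w=np.r_[A+rr*np.array([np.cos(b),np.sin(b)]),s["tcp_pos"][2]]; o.append((M.T@(w-s["tcp_pos"]))[:2].round(4).tolist())
    print(o)
E
python3 -c "
from h import *
arc(3,10,.061)"
```

```text
t 6.25 tcp [ 0.5867 -0.0406  0.0602] yaw 166.9 tt [ 0.033 -0.051] F [-2.7 -0.9  6.9] w -0.0
r 0.0608 worldang -70.1
[[0.0027, -0.0017], [0.0055, -0.0032], [0.0084, -0.0046], [0.0113, -0.0059], [0.0143, -0.0069], [0.0173, -0.0079], [0.0204, -0.0086], [0.0236, -0.0092], [0.0267, -0.0097], [0.0299, -0.0099]]
```

>>> servo_tool --claw '[0,0,0,0,0,0,0,0,0,0]' --pt "0.0027 -0.0017 0.0018" --pt "0.0055 -0.0032 0.002" --pt "0.0084 -0.0046 0.002" --pt "0.0113 -0.0059 0.002" --pt "0.0143 -0.0069 0.002" --pt "0.0173 -0.0079 0.002" --pt "0.0204 -0.0086 0.002" --pt "0.0236 -0.0092 0.002" --pt "0.0267 -0.0097 0.002" --pt "0.0299 -0.0099 0.002" --turn '[0,0,0,0,0,0,0,0,0,0]'

```text
time: 7.25
tcp_pos: [0.5596, -0.0441, 0.0608]
eef_rot: [0.356, 3.109, -0.003]
ft_force: [4.3, -1.8, 5.3]
width: -0.005
```

```bash
python3 -c "
from h import *
arc(3,10,.061)
t=viewer.snapshot('top');s=viewer.snapshot('scene');print(mark(t,A,.061),mark(s,A,.061)); save(s,'s3.png',(190,120,350,250),5)"
```

```text
t 7.25 tcp [ 0.5596 -0.0441  0.0608] yaw 166.9 tt [ 0.0074 -0.0605] F [ 4.3 -1.8  5.3] w -0.01
r 0.061 worldang -96.0
[[0.0032, -0.0003], [0.0064, -0.0005], [0.0096, -0.0004], [0.0127, -0.0003], [0.0159, 0.0001], [0.0191, 0.0006], [0.0222, 0.0013], [0.0253, 0.0022], [0.0283, 0.0032], [0.0313, 0.0043]]
(np.float64(132.39642196287485), np.float64(0.06086603077132874), np.int64(18)) (np.float64(149.9205759244717), np.float64(0.03734171146756433), np.int64(60))
```

View pics/s3.png

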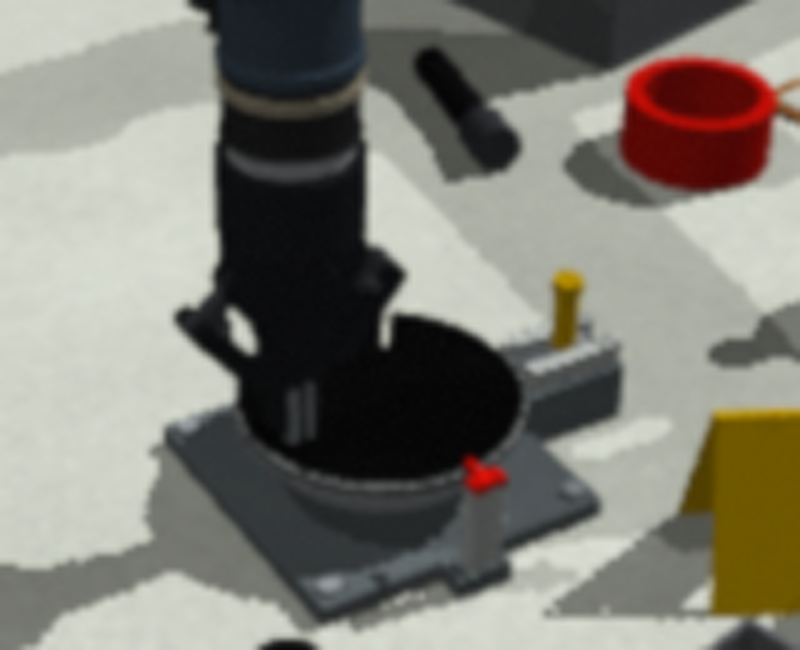

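>>> servo_tool --claw '[0,0,0,0,0,0,0,0,0,0]' --pt "0.001 0 0.0028" --pt "0.0042 -0.0004 0.003" --pt "0.0074 -0.0005 0.003" --pt "0.0106 -0.0004 0.003" --pt "0.0138 -0.0002 0.003" --pt "0.017 0.0003 0.003" --pt "0.0202 0.0009 0.003" --pt "0.0234 0.0017 0.003" --pt "0.0265 0.0026 0.003" --pt "0.0296 0.0037 0.003" --turn '[0,0,0,0,0,0,0,0,0,0]'

```text
time: 8.35
tcp_pos: [0.5354, -0.0353, 0.0605]
eef_rot: [0.356, 3.1, -0.006]
ft_force: [3.3, -2.3, 8.2]
width: -0.002
```

```bash
python3 -c "
from h import *
arc(3,10,.061)
t=viewer.snapshot('top');print(mark(t,A,.061))"
```

```text
t 8.35 tcp [ 0.5354 -0.0353  0.0605] yaw 166.9 tt [-0.0182 -0.0573] F [ 3.3 -2.3  8.2] w -0.0
r 0.0602 worldang -120.6
[[0.003, 0.0009], [0.006, 0.002], [0.0089, 0.0033], [0.0117, 0.0047], [0.0145, 0.0063], [0.0171, 0.008], [0.0197, 0.0098], [0.0222, 0.0118], [0.0246, 0.0139], [0.0269, 0.0162]]
(np.float64(111.82262252623256), np.float64(0.057283508201706086), np.int64(16))
```

>>> servo_tool --claw '[0,0,0,0,0,0,0,0,0,0]' --pt "0.003 0.0009 0.0028" --pt "0.006 0.002 0.0032" --pt "0.0089 0.0033 0.0032" --pt "0.0117 0.0047 0.0032" --pt "0.0145 0.0063 0.0032" --pt "0.0171 0.008 0.0032" --pt "0.0197 0.0098 0.0032" --pt "0.0222 0.0118 0.0032" --pt "0.0246 0.0139 0.0032" --pt "0.0269 0.0162 0.0032" --turn '[0,0,0,0,0,0,0,0,0,0]'

```text
time: 9.4
tcp_pos: [0.5164, -0.015, 0.06]
eef_rot: [0.356, 3.091, -0.011]
ft_force: [1.8, -3.6, 8.4]
width: 0.002
```

```bash
python3 -c "
from h import *
arc(3,10,.061)
t=viewer.snapshot('top');print(mark(t,A,.061))"
```

```text
t 9.4 tcp [ 0.5164 -0.015   0.06  ] yaw 166.8 tt [-0.0413 -0.0419] F [ 1.8 -3.6  8.4] w 0.0
r 0.0588 worldang -147.6
[[0.0023, 0.0021], [0.0045, 0.0042], [0.0066, 0.0066], [0.0086, 0.009], [0.0104, 0.0115], [0.0121, 0.0142], [0.0137, 0.0169], [0.0152, 0.0197], [0.0165, 0.0226], [0.0176, 0.0256]]
(np.float64(88.6078812957338), np.float64(0.06436026519661507), np.int64(9))
```

>>> servo_tool --claw '[0,0,0,0,0,0,0,0,0,0]' --pt "0.0028 0.0021 0.0026" --pt "0.005 0.0042 0.0032" --pt "0.0071 0.0066 0.0032" --pt "0.0091 0.009 0.0032" --pt "0.0109 0.0115 0.0032" --pt "0.0126 0.0142 0.0032" --pt "0.0142 0.0169 0.0032" --pt "0.0157 0.0197 0.0032" --pt "0.017 0.0226 0.0032" --pt "0.0181 0.0256 0.0032" --turn '[0,0,0,0,0,0,0,0,0,0]'

```text
time: 10.45
tcp_pos: [0.5081, 0.0126, 0.0595]
eef_rot: [0.357, 3.083, -0.016]
ft_force: [1.5, -4.1, 10.4]
width: 0.001
```

```bash
python3 -c "
from h import *
arc(3,10,.061)
t=viewer.snapshot('top');print(mark(t,A,.061))
s=viewer.snapshot('scene');print(mark(s,A,.061))"
```

```text
t 10.45 tcp [0.5081 0.0126 0.0595] yaw 166.8 tt [-0.0555 -0.0168] F [ 1.5 -4.1 10.4] w 0.0
r 0.058 worldang -176.1
[[0.0011, 0.0029], [0.0021, 0.0058], [0.0029, 0.0088], [0.0035, 0.0118], [0.004, 0.0149], [0.0043, 0.018], [0.0045, 0.0211], [0.0045, 0.0243], [0.0043, 0.0275], [0.004, 0.0307]]
(np.float64(nan), np.float64(nan), np.int64(0))
(np.float64(90.32640248574465), np.float64(0.0379186851492429), np.int64(62))h.py:39: RuntimeWarning: invalid value encountered in divide
  w=np.clip(g-np.median(g)-25,0,None); s=(X*w[:,None]).sum(0); c=s/w.sum()
```

>>> servo_tool --claw '[0,0,0,0,0,0,0,0,0,0]' --pt "0.0016 0.0029 0.0022" --pt "0.0026 0.0058 0.0028" --pt "0.0034 0.0088 0.0028" --pt "0.004 0.0118 0.0028" --pt "0.0045 0.0149 0.0028" --pt "0.0048 0.018 0.0028" --pt "0.005 0.0211 0.0028" --pt "0.005 0.0243 0.0028" --pt "0.0048 0.0275 0.0028" --pt "0.0045 0.0307 0.0028" --turn '[0,0,0,0,0,0,0,0,0,0]'

```text
time: 11.55
tcp_pos: [0.5139, 0.042, 0.0594]
eef_rot: [0.357, 3.075, -0.02]
ft_force: [0.6, -4.5, 10.7]
width: -0.001
```

```bash
python3 -c "
from h import *
arc(3,10,.061)
t=viewer.snapshot('top');save(t,'t4.png',(190,130,310,230),5)
s=viewer.snapshot('scene');save(s,'s4.png',(190,120,350,250),5)
a=cv2.imread('pics/t4.png');b=cv2.imread('pics/s4.png');h=360
cv2.imwrite('pics/c4.png',np.hstack([cv2.resize(x,(395,320)) for x in(a,b)]))"
```

```text
t 11.55 tcp [0.5139 0.042  0.0594] yaw 166.8 tt [-0.0565  0.0131] F [ 0.6 -4.5 10.7] w -0.0
r 0.058 worldang 153.9
[[-0.0005, 0.003], [-0.0011, 0.006], [-0.0019, 0.009], [-0.0028, 0.012], [-0.0039, 0.0149], [-0.0052, 0.0178], [-0.0066, 0.0206], [-0.0082, 0.0233], [-0.0099, 0.026], [-0.0118, 0.0286]]
```

View pics/c4.png

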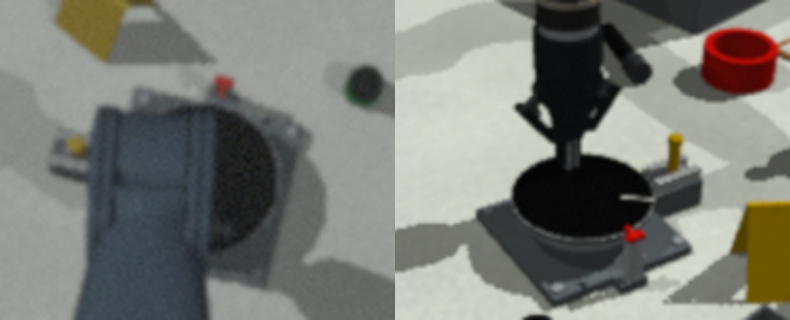

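```bash
cat >> h.py <<'E'
def mark2(p,exp,win=20,zt=.0605):
    g=cv2.GaussianBlur(cv2.cvtColor(p["pixels"],cv2.COLOR_RGB2GRAY),(0,0),.6).astype(np.float32)
    th=np.arange(exp-win,exp+win,.5); rr=np.linspace(.046,.072,14); T,RR=np.meshgrid(np.radians(th),rr,indexing="ij")
    uv=proj(p,np.c_[A[0]+(RR*np.cos(T)).ravel(),A[1]+(RR*np.sin(T)).ravel(),np.full(T.size,zt)]).astype(np.float32)
    pr=cv2.remap(g,uv[:,0].reshape(T.shape),uv[:,1].reshape(T.shape),1).mean(1); k=pr.argmax()
    w=np.clip(pr-np.median(pr)-.3*(pr[k]-np.median(pr)),0,None)*(abs(th-th[k])<8); return round((th*w).sum()/w.sum(),2),pr[k].round(0),np.median(pr).round(0)
E
python3 -c "
from h import *
s=viewer.snapshot('scene');print(plane(s,[[289.2,200.8]],.0605));print(mark2(s,38,30))"
```

```text
[[0.61801613 0.05535835 0.0605    ]]
(np.float64(39.75), np.float32(88.0), np.float32(10.0))
```

>>> servo_tool --claw '[0,0,0,0,0]' --pt "0 0.003 0.0026" --pt "-0.0006 0.006 0.0026" --pt "-0.0014 0.009 0.0026" --pt "-0.0023 0.012 0.0026" --pt "-0.0034 0.0149 0.0026" --turn '[0,0,0,0,0]'

```text
time: 12.2
tcp_pos: [0.5226, 0.0546, 0.0594]
eef_rot: [0.357, 3.07, -0.024]
ft_force: [-2.5, -4.0, 10.0]
width: 0.005
```

```bash
python3 -c "
from h import *
arc(3,10,.061)
s=viewer.snapshot('scene');print(mark2(s,22,30))"
```

```text
t 12.2 tcp [0.5226 0.0546 0.0594] yaw 166.8 tt [-0.0509  0.0274] F [-2.5 -4.  10. ] w 0.0
r 0.0578 worldang 138.7
[[-0.0012, 0.0028], [-0.0026, 0.0055], [-0.0041, 0.0082], [-0.0058, 0.0108], [-0.0076, 0.0134], [-0.0096, 0.0158], [-0.0116, 0.0182], [-0.0139, 0.0204], [-0.0162, 0.0226], [-0.0187, 0.0246]]
(np.float64(26.96), np.float32(95.0), np.float32(11.0))
```

>>> servo_tool --claw '[0,0,0,0,0,0,0,0,0,0]' --pt "-0.0008 0.003 0.0022" --pt "-0.0022 0.0057 0.0026" --pt "-0.0037 0.0084 0.0026" --pt "-0.0054 0.011 0.0026" --pt "-0.0072 0.0136 0.0026" --pt "-0.0092 0.016 0.0026" --pt "-0.0112 0.0184 0.0026" --pt "-0.0135 0.0206 0.0026" --pt "-0.0158 0.0228 0.0026" --pt "-0.0183 0.0248 0.0026" --turn '[0,0,0,0,0,0,0,0,0,0]'

```text
time: 13.25
tcp_pos: [0.5475, 0.0734, 0.0596]
eef_rot: [0.357, 3.067, -0.028]
ft_force: [-2.6, -4.2, 9.0]
width: -0.003
```

```bash
python3 -c "
from h import *
arc(2,6,.059)
s=viewer.snapshot('scene');print(mark2(s,0,25));t=viewer.snapshot('top');print(mark2(t,0,25)); k=look(s,.061); print(k['red'],k['ring'])"
```

```text
t 13.25 tcp [0.5475 0.0734 0.0596] yaw 166.7 tt [-0.0309  0.0513] F [-2.6 -4.2  9. ] w -0.0
r 0.0598 worldang 108.0
[[-0.0019, 0.0009], [-0.0038, 0.0018], [-0.0057, 0.0026], [-0.0076, 0.0033], [-0.0096, 0.004], [-0.0116, 0.0046]]
(np.float64(0.19), np.float32(105.0), np.float32(10.0))
(np.float64(-1.75), np.float32(95.0), np.float32(32.0))
(array([ 0.6612, -0.0045,  0.07  ]), 44) ((-0.41682493686676025, 0.968264639377594), 0.8942701816558838)
```

>>> servo_tool --claw '[0,0,0,0,0,0]' --pt "-0.0021 0.0013 0.0026" --pt "-0.004 0.0022 0.0026" --pt "-0.0059 0.003 0.0026" --pt "-0.0078 0.0037 0.0026" --pt "-0.0098 0.0044 0.0026" --pt "-0.0118 0.005 0.0026" --turn '[0,0,0,0,0,0]'

```text
time: 13.95
tcp_pos: [0.5608, 0.0762, 0.0596]
eef_rot: [0.357, 3.066, -0.026]
ft_force: [-4.8, 0.7, 11.3]
width: -0.004
```

```bash
python3 -c "
from h import *
arc(1,4,.059)
s=viewer.snapshot('scene');print(mark2(s,-6,10));t=viewer.snapshot('top');print(mark2(t,-6,10))
save(s,'s5.png',(215,165,315,245),6)"
```

```text
t 13.95 tcp [0.5608 0.0762 0.0596] yaw 166.7 tt [-0.0185  0.057 ] F [-4.8  0.7 11.3] w -0.0
r 0.0599 worldang 94.9
[[-0.0011, 0.0001], [-0.0021, 0.0002], [-0.0032, 0.0002], [-0.0042, 0.0003]]
(np.float64(-11.76), np.float32(128.0), np.float32(54.0))
(np.float64(-12.63), np.float32(99.0), np.float32(50.0))
```

View pics/s5.png

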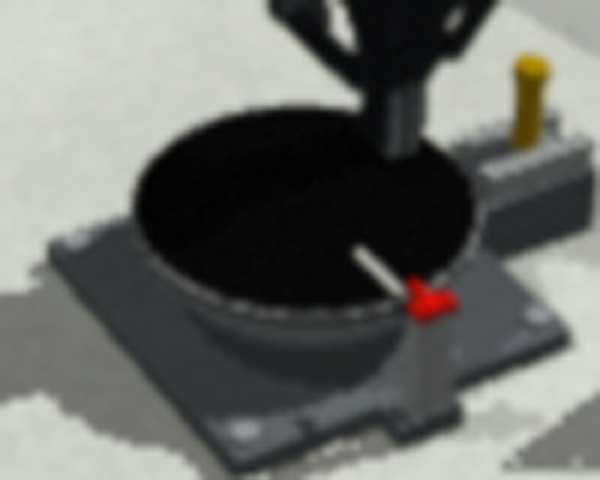

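>>> servo_tool --claw '[0,0,0,0,0,0,0]' --pt "0 0 -0.002" --pt "0 0 -0.006" --pt "0 0 -0.015" --pt "0 0 -0.03" --pt "0 0 -0.045" --pt "0 0 -0.055" --pt "0 0 -0.055" --turn '[0,0,0,0,0,0,0]'

```text
time: 14.75
tcp_pos: [0.5601, 0.0777, 0.1178]
eef_rot: [0.356, 3.06, -0.024]
ft_force: [0.6, 0.5, 0.5]
width: -0.0
```

```bash
cat >> h.py <<'E'
def tt(x,y):
    c,q=np.cos(np.radians(YAW)),np.sin(np.radians(YAW)); return A+np.array([c*x-q*y,q*x+c*y])
E
python3 -c "
from h import *
to([*tt(-.0005,.168),.114]); to([*tt(-.0005,.168),.070]); print(status.observe()['q'].round(2),R.from_rotvec(status.observe()['eef_rot']).as_matrix()[:,2].round(3))
s=viewer.snapshot('scene');t=viewer.snapshot('top');print(mark2(s,-10,8),mark2(t,-10,8));print(look(t,.061),look(s,.061)['red'])"
```

```text
t 14.75 tcp [0.5601 0.0777 0.1178] yaw 166.8 tt [-0.0195  0.0583] F [0.6 0.5 0.5] w -0.0
delta [-0.0182  0.1098  0.004 ]
t 14.75 tcp [0.5601 0.0777 0.1178] yaw 166.8 tt [-0.0195  0.0583] F [0.6 0.5 0.5] w -0.0
delta [-0.0155  0.1102  0.0479]
[ 0.03  0.1  -0.08  1.34 -0.02  0.26] [ 0.059 -0.022 -0.998]
(np.float64(-11.39), np.float32(109.0), np.float32(66.0)) (np.float64(-12.78), np.float32(99.0), np.float32(74.0))
{'red': (array([ 0.6609, -0.005 ,  0.07  ]), 15), 'knob': (array([0.705 , 0.1297, 0.09  ]), 5), 'ring': ((0.5653569102287292, 0.015309680253267288), 0.07500363886356354), 'blackmed': array([0.5632, 0.003 ])} (array([0.6532, 0.0047, 0.07  ]), 49)
```

>>> servo_tool --claw '[0,0,0,0,0,0,0,0,0,0]' --pt "-0.009 0.03 0.0" --pt "-0.0182 0.06 0.0" --pt "-0.0182 0.09 0.0" --pt "-0.018 0.11 0.002" --pt "-0.018 0.11 0.01" --pt "-0.017 0.11 0.02" --pt "-0.0165 0.11 0.03" --pt "-0.016 0.11 0.04" --pt "-0.0155 0.1102 0.0475" --pt "-0.0155 0.1102 0.0479" --turn '[0,0,0,0,0,0,0,0,0,0]'

```text
time: 15.85
tcp_pos: [0.6003, 0.1793, 0.0651]
eef_rot: [0.358, 3.067, -0.027]
ft_force: [-0.2, -1.1, 1.1]
width: 0.001
```

```bash
python3 -c "
from h import *
st()
s=viewer.snapshot('scene');t=viewer.snapshot('top');print(mark2(s,-10,8),mark2(t,-10,8))
save(s,'s6.png',(215,125,345,235),6)"
```

```text
t 15.85 tcp [0.6003 0.1793 0.0651] yaw 166.7 tt [-0.0032  0.1663] F [-0.2 -1.1  1.1] w 0.0
(np.float64(-11.41), np.float32(110.0), np.float32(67.0)) (np.float64(-12.78), np.float32(102.0), np.float32(77.0))
```

View pics/s6.png

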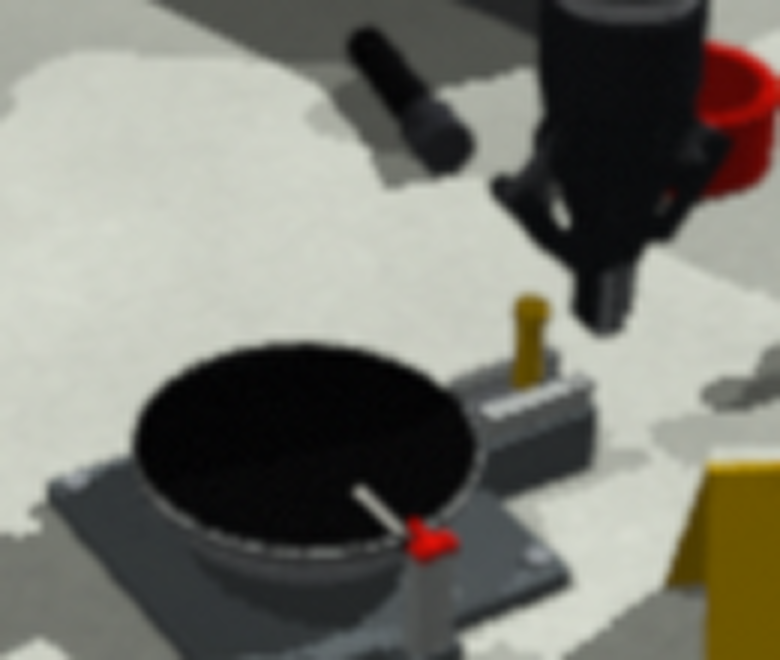

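>>> servo_tool --claw '[0,0,0,0,0,0,0]' --pt "-0.001 -0.003 0" --pt "-0.002 -0.006 0" --pt "-0.002 -0.009 0" --pt "-0.002 -0.011 0" --pt "-0.002 -0.013 0" --pt "-0.002 -0.015 0" --pt "-0.002 -0.017 0" --turn '[0,0,0,0,0,0,0]'

```text
time: 16.65
tcp_pos: [0.5994, 0.1626, 0.0672]
eef_rot: [0.357, 3.064, -0.025]
ft_force: [-0.5, -0.1, 0.1]
width: 0.004
```

```bash
cat >> h.py <<'E'
def knob(s):
    hsv=cv2.cvtColor(s["pixels"],cv2.COLOR_RGB2HSV).astype(int); H,S,V=[hsv[...,i] for i in range(3)]
    uv=proj(s,[*tt(0,.116),.09])[0]; v,u=np.mgrid[:384,:512]
    m=(H>18)&(H<35)&(S>110)&(V>60)&(np.hypot(u-uv[0],v-uv[1])<14); vv,uu=np.nonzero(m)
    if len(vv)<5: print("knob?",len(vv)); return
    k=vv<=vv.min()+2; w=plane(s,[[uu[k].mean(),vv[k].mean()]],.094)[0][:2]-A; c,q=np.cos(np.radians(YAW)),np.sin(np.radians(YAW))
    print("knob tt",(np.array([[c,q],[-q,c]])@w).round(4),len(vv))
E
python3 -c "
from h import *
st();s=viewer.snapshot('scene');knob(s)"
```

```text
t 16.65 tcp [0.5994 0.1626 0.0672] yaw 166.7 tt [-0.0003  0.1499] F [-0.5 -0.1  0.1] w 0.0
knob tt [0.0023 0.1227] 69
```

>>> servo_tool --claw '[0,0,0,0,0]' --pt "0 -0.002 0" --pt "0 -0.004 0" --pt "0 -0.006 0" --pt "0 -0.008 0" --pt "0 -0.01 0" --turn '[0,0,0,0,0]'

```text
time: 17.2
tcp_pos: [0.5971, 0.1529, 0.0673]
eef_rot: [0.357, 3.064, -0.024]
ft_force: [1.0, 2.7, -1.5]
width: 0.001
```

```bash
python3 -c "
from h import *
st();s=viewer.snapshot('scene');knob(s)"
```

```text
t 17.2 tcp [0.5971 0.1529 0.0673] yaw 166.7 tt [-0.0004  0.1399] F [ 1.   2.7 -1.5] w 0.0
knob tt [0.0008 0.1179] 65
```

>>> servo_tool --claw '[0,0,0,0,0,0]' --pt "0 -0.0015 0" --pt "0 -0.003 0" --pt "0 -0.0045 0" --pt "0 -0.0055 0" --pt "0 -0.0065 0" --pt "0 -0.0075 0" --turn '[0,0,0,0,0,0]'

```text
time: 17.85
tcp_pos: [0.5953, 0.1451, 0.0673]
eef_rot: [0.358, 3.064, -0.025]
ft_force: [2.0, 1.5, -1.2]
width: 0.001
```

```bash
python3 -c "
from h import *
st();s=viewer.snapshot('scene');knob(s);print(mark2(s,-10,8))"
```

```text
t 17.85 tcp [0.5953 0.1451 0.0673] yaw 166.7 tt [-0.0004  0.1319] F [ 2.   1.5 -1.2] w 0.0
knob tt [0.0014 0.1097] 67
(np.float64(-11.4), np.float32(110.0), np.float32(67.0))
```

>>> servo_tool --claw '[0,0,0,0,0,0,0]' --pt "0 -0.0015 0" --pt "0 -0.0027 0" --pt "0 -0.0038 0" --pt "0 -0.0049 0" --pt "0 -0.006 0" --pt "0 -0.007 0" --pt "0 -0.008 0" --turn '[0,0,0,0,0,0,0]'

```text
time: 18.6
tcp_pos: [0.5938, 0.1384, 0.0675]
eef_rot: [0.357, 3.064, -0.021]
ft_force: [2.6, 6.6, -2.3]
width: -0.001
```

```bash
python3 -c "
from h import *
st();s=viewer.snapshot('scene');knob(s);print(mark2(s,-10,8))"
```

```text
t 18.6 tcp [0.5938 0.1384 0.0675] yaw 166.7 tt [-0.0004  0.125 ] F [ 2.6  6.6 -2.3] w -0.0
knob tt [-0.0003  0.1038] 66
(np.float64(-11.4), np.float32(111.0), np.float32(67.0))
```

>>> servo_tool --claw '[0,0,0,0]' --pt "0 -0.0013 0" --pt "0 -0.0017 0" --pt "0 -0.0021 0" --pt "0 -0.0025 0" --turn '[0,0,0,0]'

```text
time: 19.05
tcp_pos: [0.5937, 0.1384, 0.0676]
eef_rot: [0.354, 3.064, -0.012]
ft_force: [2.7, 7.9, -2.5]
width: 0.002
```

```bash
python3 -c "
from h import *
st();s=viewer.snapshot('scene');knob(s);print(mark2(s,-10,8))"
```

```text
t 19.05 tcp [0.5937 0.1384 0.0676] yaw 166.8 tt [-0.0004  0.1251] F [ 2.7  7.9 -2.5] w 0.0
knob tt [-0.0003  0.1038] 66
(np.float64(-11.4), np.float32(110.0), np.float32(67.0))
```

>>> servo_tool --claw '[0,0,0,0,0]' --pt "0 -0.003 0" --pt "0 -0.0034 0" --pt "0 -0.0038 0" --pt "0 -0.0042 0" --pt "0 -0.0042 0" --turn '[0,0,0,0,0]'

```text
time: 19.6
tcp_pos: [0.5937, 0.1386, 0.0678]
eef_rot: [0.35, 3.063, 0.001]
ft_force: [3.6, 9.7, -3.7]
width: -0.0
```

```bash
python3 -c "
from h import *
st();s=viewer.snapshot('scene');knob(s);print(mark2(s,-10,8))"
```

```text
t 19.6 tcp [0.5937 0.1386 0.0678] yaw 167.0 tt [-0.0005  0.1252] F [ 3.6  9.7 -3.7] w -0.0
knob tt [-0.0003  0.1038] 64
(np.float64(-11.4), np.float32(111.0), np.float32(67.0))
```

>>> servo_tool --claw '[0,0,0,0,0,0,0,0,0,0]' --pt "0 0.004 0" --pt "0 0.012 0" --pt "0 0.025 0" --pt "0 0.04 0" --pt "0 0.045 -0.02" --pt "0 0.05 -0.05" --pt "0 0.06 -0.08" --pt "0 0.1 -0.1" --pt "0 0.13 -0.1" --pt "0 0.15 -0.1" --turn '[0,0,0,0,0,0,0,0,0,0]'

```text
time: 20.65
tcp_pos: [0.6226, 0.2885, 0.1704]
eef_rot: [0.347, 3.06, 0.004]
ft_force: [-0.3, 0.1, 0.0]
width: 0.004
```

```bash
python3 -c "
from h import *
st();s=viewer.snapshot('scene');t=viewer.snapshot('top');knob(s);knob(t);print(mark2(s,-10,10),mark2(t,-10,10))
for p in(s,t):
  k=look(p,.0615); print(k)
a=s['pixels'][165:245,215:315];b=t['pixels'][145:225,195:295]
cv2.imwrite('pics/c7.png',cv2.resize(np.hstack([a,b])[:,:,::-1],None,fx=4,fy=4,interpolation=2))"
```

```text
t 20.65 tcp [0.6226 0.2885 0.1704] yaw 167.0 tt [-0.0061  0.2777] F [-0.3  0.1  0. ] w 0.0
knob tt [-0.0005  0.1034] 67
knob tt [-0.0013  0.1038] 13
(np.float64(-11.4), np.float32(109.0), np.float32(51.0)) (np.float64(-12.79), np.float32(103.0), np.float32(68.0))
{'red': (array([ 0.6607, -0.0041,  0.07  ]), 48), 'knob': (array([0.5955, 0.1095, 0.09  ]), 45), 'ring': ((0.5655603408813477, 0.016192922368645668), 0.07755560427904129), 'blackmed': array([0.5675, 0.014 ])}
{'red': (array([ 0.6613, -0.0053,  0.07  ]), 14), 'knob': (array([0.587 , 0.1177, 0.09  ]), 12), 'ring': ((0.5644766092300415, 0.016827112063765526), 0.07574818283319473), 'blackmed': array([0.5627, 0.017 ])}
```

View pics/c7.png

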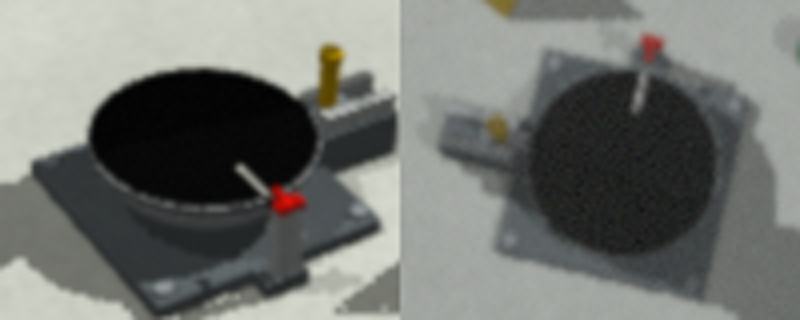

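The knob reads 103.5 mm in both cameras, close to the 104 mm home position. Travel measured by vision is a bit short, though, so I'll push once more, slightly firmer, to be sure.

```bash
python3 -c "
from h import *
to([*tt(0,.165),.067]); to([*tt(0,.130),.067])"
```

```text
t 20.75 tcp [0.6217 0.2889 0.1684] yaw 167.2 tt [-0.007   0.2779] F [ 0.2 -0.8 -1.2] w 0.0
delta [-0.0007 -0.1138  0.1007]
t 20.75 tcp [0.6217 0.2889 0.1684] yaw 167.2 tt [-0.007   0.2779] F [ 0.2 -0.8 -1.2] w 0.0
delta [-0.0006 -0.1488  0.1004]
```

>>> servo_tool --claw '[0,0,0,0,0,0,0,0,0,0]' --pt "0 -0.03 0.02" --pt "0 -0.06 0.04" --pt "0 -0.09 0.07" --pt "0 -0.11 0.09" --pt "0 -0.1138 0.1" --pt "0 -0.12 0.1" --pt "0 -0.13 0.1" --pt "0 -0.14 0.1" --pt "0 -0.146 0.1" --pt "0 -0.1485 0.1" --turn '[0,0,0,0,0,0,0,0,0,0]'

```text
time: 21.75
tcp_pos: [0.5954, 0.1432, 0.0686]
eef_rot: [0.344, 3.061, 0.003]
ft_force: [0.5, 0.2, -0.8]
width: 0.002
```

```bash
python3 -c "
from h import *
st()"
```

```text
t 21.75 tcp [0.5954 0.1432 0.0686] yaw 167.1 tt [1.000e-04 1.301e-01] F [ 0.5  0.2 -0.8] w 0.0
```

>>> servo_tool --claw '[0,0,0,0,0,0,0,0]' --pt "0 -0.002 0" --pt "0 -0.004 0" --pt "0 -0.0055 0" --pt "0 -0.0065 0" --pt "0 -0.0075 0" --pt "0 -0.0085 0" --pt "0 -0.0092 0" --pt "0 -0.0092 0" --turn '[0,0,0,0,0,0,0,0]'

```text
time: 22.55
tcp_pos: [0.5946, 0.1386, 0.0692]
eef_rot: [0.34, 3.059, 0.017]
ft_force: [3.1, 9.9, -0.3]
width: 0.0
```

```bash
python3 -c "
from h import *
st();s=viewer.snapshot('scene');knob(s)"
```

```text
t 22.55 tcp [0.5946 0.1386 0.0692] yaw 167.3 tt [0.0004 0.1254] F [ 3.1  9.9 -0.3] w 0.0
knob tt [-0.0003  0.1038] 64
```

Still 10 N. One more increment, to about 15 N.

>>> servo_tool --claw '[0,0,0,0,0]' --pt "0 -0.0045 0" --pt "0 -0.005 0" --pt "0 -0.0055 0" --pt "0 -0.006 0" --pt "0 -0.006 0" --turn '[0,0,0,0,0]'

```text
time: 23.1
tcp_pos: [0.5946, 0.1387, 0.0694]
eef_rot: [0.333, 3.058, 0.035]
ft_force: [3.4, 12.1, -2.5]
width: -0.003
```

```bash
python3 -c "
from h import *
st();s=viewer.snapshot('scene');knob(s);print(mark2(s,-10,10))"
```

```text
t 23.1 tcp [0.5946 0.1387 0.0694] yaw 167.5 tt [0.0003 0.1255] F [ 3.4 12.1 -2.5] w -0.0
knob tt [-0.0003  0.1038] 64
(np.float64(-11.4), np.float32(111.0), np.float32(52.0))
```

>>> servo_tool --claw '[0,0,0,0,0,0,0,0,0,0]' --pt "0 0.004 0" --pt "0 0.012 0" --pt "0 0.025 0" --pt "0 0.04 0" --pt "0 0.045 -0.02" --pt "0 0.05 -0.05" --pt "0 0.06 -0.08" --pt "0 0.08 -0.1" --pt "0 0.08 -0.1" --pt "0 0.08 -0.1" --turn '[0,0,0,0,0,0,0,0,0,0]'

```text
time: 24.15
tcp_pos: [0.6053, 0.2158, 0.1717]
eef_rot: [0.331, 3.058, 0.035]
ft_force: [-0.3, -0.1, -0.5]
width: -0.001
```

```bash
python3 -c "
from h import *
st();s=viewer.snapshot('scene');t=viewer.snapshot('top');knob(s);knob(t);print(mark2(s,-10,10),mark2(t,-10,10))
X=world(s)
for n in['tent','spray','tape_red','jar_green','torch']:
  q=spotter.trace(s,n)[0]; print(n,np.median(X[q['region']&(s['depth']>0)],0).round(3))
job.close_job()"
```

```text
t 24.15 tcp [0.6053 0.2158 0.1717] yaw 167.6 tt [-0.0066  0.2031] F [-0.3 -0.1 -0.5] w -0.0
knob tt [-0.0014  0.1039] 66
knob tt [0.001 0.104] 20
(np.float64(-11.4), np.float32(108.0), np.float32(51.0)) (np.float64(-12.79), np.float32(103.0), np.float32(68.0))
tent [0.771 0.105 0.051]
spray [0.688 0.383 0.08 ]
tape_red [0.479 0.407 0.031]
jar_green [ 0.684 -0.159  0.033]
torch [0.348 0.329 0.023]
the job is handed in; nothing more can be done
```

I turned the platter about 165° clockwise until the white mark faced the red pointer, pushed the bolt home, backed the arm clear and handed the job in. `close_job` gives no verdict, so success rests on the checks below. The arm's clock read about 24 s at the last move, against the 64 s limit.

- **Platter:** I dragged it with the shut fingertip in one unbroken drag. The force readings stayed between about 5 and 12 N.
- **Mark:** the two cameras put it at −11.4° and −12.8°. The pointer direction I measured was −12.4° to −13°, so the mark is about 0 to 1.5° off, against the 2° allowed. It did not move when the bolt went in.
- **Bolt:** both cameras put the knob 104 mm from the axis, which is the home position. A second push stopped dead at about 13 N.
- **Clear of contact:** at the end the force reading was near zero, with the fingers well above the knob.
- **Bystanders:** the tent, spray, green jar and torch read within 6 mm of where they started. The red tape read about 13 mm off, but from a partly hidden view, and the arm's planned path didn't go near it. I did not re-measure the orange jar or yellow tape.

**Disagreement:** the bolt's travel measured only about 19 to 20 mm, not the nominal 24 mm. The knob also read about 123 mm from the axis at the start, where 128 mm was expected. Either the bolt started slightly in or the starting reading was off. The 104 mm end position and the hard stop both point to the bolt being home.

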